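# Hang the measuring spoons on the empty slanted peg

### The job

Take the nested measuring spoons by their handles out of the open steel drawer and hang them by their big steel ring on the empty slanted peg, not on the one that already holds a measuring cup. Tilt the ring so that it faces along the peg, slip it over the tip and well down the peg, then let go so that the spoons hang there by themselves. Do not knock over the glass jar.

Things in the scene. Friction and masses are not known exactly. Their poses are not given: they have to be found in the camera images.
- spoons_grip (a point): Middle, half-way up, of the stacked handles of the rigid steel spoon set (120 g), lying in the drawer: a bar 14 mm wide, 15 mm high, 85 mm long; grip across the 14 mm. x points along the bar to the ring, z up as it lies. Bowls (44 mm across, 18 high) 65 mm behind (-x). Drawer floor 5 mm, rim 45 mm above the table, set's underside on the floor.
- spoons_eye (a point): Centre of the round steel ring fixed to the end of the spoon set, 75 mm along +x from spoons_grip, same height in the set. Inner diameter 45 mm, outer 59 mm, wire 7 mm. Its z is the ring's axis (along which a peg passes through); axes as spoons_grip.
- peg_a_tip (a point): Centre of the empty peg's tip: plain fir dowel, 12 mm thick, 80 mm long. z: along the peg out of the tip, 60 deg above level, away from its upright board (44 mm wide, 235 high, 80 mm down the peg); x: across the peg, up and towards the board; y level. Tip 279 mm, root 210 mm above the table. A like stand about 200 mm beside it already holds a cup.
- jar_mid (a point): Middle of the glass jar with a flip lid, standing in the far left part of the drawer, 80 mm across and 105 mm high; this point is 50 mm above its foot, z up along the jar. To be left standing.
Not all that is in view belongs to the job. What is shaped like the part that bears spoons_grip but purple is not meant.

How it is judged:
By the outcome, as a careful person would: the job done as asked, in the order asked, and still so for the second after the job is handed in, with the robot touching nothing.
It also fails if it takes over 54 s, if anything falls off the work surface, if the arm or the gripper's body presses on something with over 40 N, if the wrist force passes 120 N, or if a joint passes its speed limit or range.

### The arm

A 7-joint arm with a two-finger parallel gripper is mounted at the origin on the work surface. World frame = base frame: x ahead of the robot, y to its left, z up, the work surface at z = 0. Lengths are in m, angles in rad, forces in N, time in s.
With the tool pointing down it reaches from about 0.4 to 0.85 m from the base axis. Payload 4.5 kg.
Tool frame: the origin (TCP) lies midway between the tips of the shut fingers; the grasp point (between the pads) lies 19 mm behind it; x points along the fingers, y is the direction in which the jaws open and shut, and the axes are right-handed (so a half turn about x gives the same grasp; the last joint's range is limited). The gripper opens to 88 mm and grips with 3 to 60 N. Pads are 18 mm wide; open, the fingers measure 123 mm over their backs; the gripper's body (75 mm by 187 mm) begins 45 mm behind the grasp point.
Start: joints at [-1.164, 0.689, -0.195, 1.565, 0.157, 0.902, -0.215], TCP at [0.228, 0.582, 0.239] pointing down, gripper open.
Joint ranges: [-3.01, 3.01], [-0.46, 2.08], [-1.47, 1.51], [0.13, 2.56], [-1, 4.14], [0.04, 2.09], [-2.66, 2.66]. Speed limits (rad/s): [2.57, 2.57, 3.14, 3.14, 3.14, 3.14, 3.14].

### API

Orientations are given as a unit quaternion [x, y, z, w].
In Python, from plant import r, vision gives the robot as it stands.
- The arm moves only by the tool carry_out, never from a script. Its argument "series" is a list of rows, each an object with "dp": the shift along the tool's x, y, z in units of 30 mm (1.0 is 30 mm), a list of three; "yaw": the turn about the tool's x in units of 6 degrees (1.0 is 6 degrees); "jaw": the opening, from 0 (shut) to 1 (fully open). A call has exactly 5 rows; each row is the pose to reach, as a shift and turn from the pose measured when the call began, along the tool's axes at that moment; what a row does not reach only later rows make up. A row lasts 1/8 s, in which the tool goes at most 62.5 mm and 10.7 degrees, less where a joint would pass 70% of its speed; a pose out of reach is approached as far as the arm can. A call with a gripper value outside its range is refused whole. The fingers move at their own pace and stop on an object; "force" is the grip in N (left out, the last holds). Time passes only in rows, so rows that repeat a pose let the fingers close, or fill a call up. It gives the time, the measured TCP pose, the force and the opening at its end, in the units of the state.
- r.get_state(): the state, without advancing time (a new reading comes with each control period).
- vision.snapshot(name): name is "scene" or "top" or "wrist"; returns (picture, depth): 384x512x3 uint8, red, green, blue; 384x512 float32, m along the optical axis (not along the pixel's ray), 0 where there is no reading.
- vision.get_calibration(name): a dict with "fx", "fy", "cx", "cy" (pixels), "world_to_cam" (4x4, takes a point from world to camera coordinates). Camera axes: x right, y down, z forward; pixel columns grow to the right and rows downward; lengths in m; the calibration is good to about 2 mm. The wrist camera is an equidistant fisheye: a pixel r from the principal point sees the ray r / f radians off the axis. A picture is of the moment at which its call begins: read the wrist's pose just before it. get_calibration takes no time and is no camera call; for the wrist camera it gives the pose at the moment of the call.
- r.finish_job(): hands the job in, once; it reports no verdict.
The state is a dict: "clock": time; "q": joint angles; "qd": joint speeds; "joint_torque": joint torques, N m; "tool_pos": TCP position; "eef_rot": TCP orientation; "contact_force": force on the tool from outside, world axes, zero at the start; "moment": the same for the moment, N m; "opening": opening from 0.0 (shut) to 1.0 (fully open).
Only numpy, scipy, OpenCV 4.12 (cv2) and the standard library are available. Lean on these libraries where they do the work, as an engineer would, in place of code of your own. Each camera call takes 0.05 s, during which the arm holds its last target. There are 200 camera calls.

## Working session

There is one attempt and no reset: what is moved stays moved. The work goes in short steps, Python scripts to look and compute and a tool call to move; the robot and the scene stay as the last step left them, time stands still between calls to the robot, and variables do not carry over. Pictures are saved under pics/ and viewed, about 8 in all and at most 12, crops included, and the job is handed in when it is done.

Besides the shell and the picture viewer there is one more tool, called as name(argument=value, ...) on one line, values as JSON. carry_out: Moves the arm, as the interface text tells. Its arguments: {"type":"object","properties":{"series":{"type":"array"},"force":{"type":"number"}},"required":["series"]}

```bash
ls; mkdir -p pics
python3 - <<'E'
from plant import r, vision
import cv2,numpy as np
for n in("scene","top"):
    p,d=vision.snapshot(n); np.savez(f"{n}0.npz",p=p,d=d,c=vision.get_calibration(n))
    cv2.imwrite(f"pics/{n}0.png",p[...,::-1])
    c=vision.get_calibration(n);T=np.linalg.inv(c["world_to_cam"]);print(n,c["fx"],T.round(3).tolist())
print(r.get_state())
E
```

```text
pics
scene 404.1264172805257 [[0.404, 0.608, -0.683, 1.225], [0.915, -0.279, 0.293, -0.256], [-0.012, -0.743, -0.669, 0.885], [0.0, 0.0, 0.0, 1.0]]
top 434.2536039068866 [[-0.0, -0.994, 0.11, 0.391], [-1.0, 0.001, 0.012, 0.031], [-0.012, -0.11, -0.994, 1.28], [0.0, 0.0, 0.0, 1.0]]
{'clock': 0.1, 'q': array([-1.16420055,  0.689881  , -0.1945024 ,  1.56623706,  0.15729847,
        0.90249156, -0.21508657]), 'qd': array([ 0.00013713, -0.00038647, -0.0005194 , -0.00362583, -0.00129753,
       -0.00055683,  0.0007973 ]), 'joint_torque': array([-2.80259323e-03, -5.28503358e+01, -1.27126448e+00, -1.53837544e+01,
       -5.25017479e-02,  2.05721459e-03,  4.53700795e-05]), 'tool_pos': array([0.22748172, 0.58152655, 0.2380025 ]), 'eef_rot': array([ 0.13044304,  0.69492431, -0.13158751,  0.6948018 ]), 'contact_force': array([ 0.29384979, -0.18078372, -0.02773706]), 'moment': array([-0.00067043,  0.02513394,  0.02046961]), 'opening': 1.0009477894701762}
```

View pics/scene0.png

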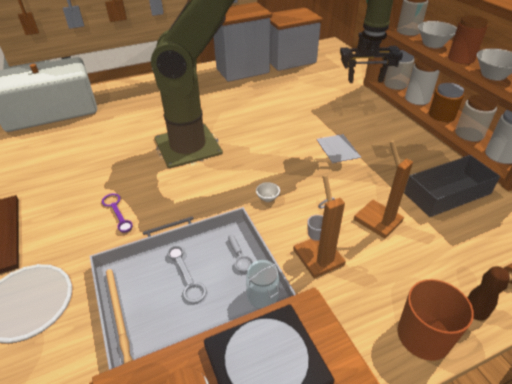

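View pics/top0.png

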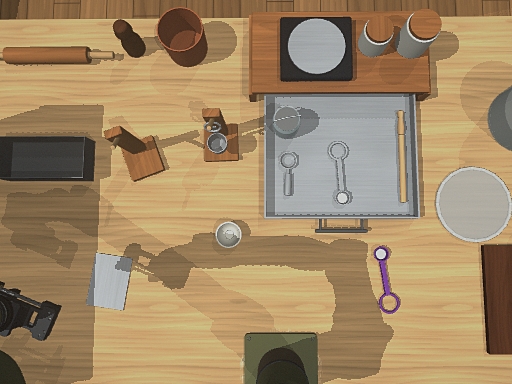

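The scene view shows the spoon set in the drawer: bowls at (177,253), ring at (193,295). The jar is at (263,283), the cup stand at (322,240) and the empty peg at about (393,155). The top view puts the ring at (338,151), bowls at (342,197), jar at (287,120) and the empty stand at (135,150).

```bash
cat > h.py <<'E'
import numpy as np
def load(f):
    z=np.load(f,allow_pickle=True); return z["p"],z["d"],z["c"].item()
def cloud(d,c):
    v,u=np.mgrid[:d.shape[0],:d.shape[1]]
    P=np.stack([(u-c["cx"])/c["fx"]*d,(v-c["cy"])/c["fy"]*d,d],-1)
    T=np.linalg.inv(c["world_to_cam"]); return P@T[:3,:3].T+T[:3,3]
def onplane(u,v,z,c):
    T=np.linalg.inv(c["world_to_cam"]); k=T[:3,:3]@[(u-c["cx"])/c["fx"],(v-c["cy"])/c["fy"],1]
    return T[:3,3]+k*(z-T[2,3])/k[2]
def proj(P,c):
    q=np.asarray(P)@c["world_to_cam"][:3,:3].T+c["world_to_cam"][:3,3]
    return np.c_[c["fx"]*q[...,0]/q[...,2]+c["cx"],c["fy"]*q[...,1]/q[...,2]+c["cy"]]
E
python3 - <<'E'
from h import *; import cv2
p,d,c=load("top0.npz"); W=cloud(d,c)
for n,u,v in(("ring",338,151),("bowl",342,198)): print(n,onplane(u,v,.0125,c).round(4))
print("jar",onplane(287,120,.055,c).round(3))
for nm in("top","scene"):
    p,d,c=load(nm+"0.npz");W=cloud(d,c)
    m=(W[...,2]>.03)&(W[...,2]<.5)&(d>0)&(W[...,0]>.3)&(W[...,0]<.85)&(W[...,1]>.1)&(W[...,1]<.45)
    for zl in np.arange(.03,.30,.03):
        k=m&(W[...,2]>zl)&(W[...,2]<zl+.03)&(W[...,1]>.24)
        if k.sum(): q=W[k];print(nm,round(zl,2),k.sum(),q.mean(0).round(3),q.min(0).round(3),q.max(0).round(3))
p,d,c=load("top0.npz")
a=cv2.resize(p[100:215,270:385],(400,400),interpolation=3)
b=cv2.resize(p[100:190,95:185],(400,400),interpolation=3)
p,d,c=load("scene0.npz")
e=cv2.resize(p[235:315,150:230],(400,400),interpolation=3)
cv2.imwrite("pics/crop1.png",cv2.hconcat([a,b])[...,::-1])
E
```

```text
ring [ 0.6247 -0.1741  0.0125]
bowl [ 0.4856 -0.1831  0.0125]
jar [ 0.708 -0.022  0.055]
top 0.03 55 [0.627 0.407 0.046] [0.616 0.392 0.03 ] [0.647 0.43  0.06 ]
top 0.06 59 [0.628 0.407 0.075] [0.616 0.392 0.06 ] [0.649 0.431 0.089]
top 0.09 64 [0.627 0.407 0.104] [0.616 0.392 0.09 ] [0.65  0.432 0.12 ]
top 0.12 73 [0.627 0.407 0.135] [0.616 0.391 0.12 ] [0.648 0.431 0.15 ]
top 0.15 73 [0.628 0.406 0.164] [0.616 0.392 0.15 ] [0.648 0.431 0.18 ]
top 0.18 59 [0.63  0.403 0.195] [0.616 0.393 0.181] [0.649 0.432 0.21 ]
top 0.21 230 [0.63  0.412 0.231] [0.61  0.391 0.21 ] [0.648 0.437 0.24 ]
top 0.24 21 [0.603 0.401 0.255] [0.593 0.393 0.241] [0.611 0.408 0.269]
top 0.27 27 [0.588 0.397 0.279] [0.582 0.393 0.271] [0.598 0.403 0.283]
scene 0.03 95 [0.644 0.407 0.046] [0.633 0.394 0.03 ] [0.655 0.439 0.059]
scene 0.06 94 [0.644 0.407 0.075] [0.632 0.393 0.06 ] [0.653 0.438 0.09 ]
scene 0.09 105 [0.644 0.408 0.105] [0.632 0.393 0.09 ] [0.653 0.44  0.12 ]
scene 0.12 108 [0.644 0.407 0.135] [0.633 0.393 0.12 ] [0.654 0.44  0.15 ]
scene 0.15 115 [0.644 0.408 0.165] [0.632 0.394 0.15 ] [0.653 0.44  0.179]
scene 0.18 124 [0.644 0.408 0.195] [0.631 0.392 0.18 ] [0.654 0.442 0.21 ]
scene 0.21 224 [0.637 0.411 0.229] [0.607 0.393 0.21 ] [0.653 0.44  0.239]
scene 0.24 62 [0.605 0.403 0.255] [0.591 0.395 0.24 ] [0.616 0.411 0.27 ]
scene 0.27 27 [0.593 0.399 0.276] [0.584 0.394 0.271] [0.598 0.404 0.281]
```

View pics/crop1.png

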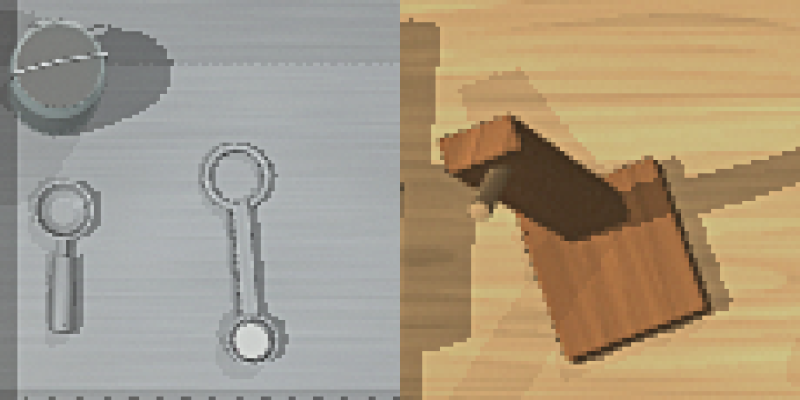

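The left crop shows the ring at full-image (338.1,150.6) and the bowls at (342.5,197.8). They are 0.139 m apart, as specified, and the set is yawed about 4°. In the right crop the peg leans from the board towards the robot, at about 19° yaw. Moves allow only yaw, so the tool stays pointing down. I'll grip a little behind the middle so the gripper clears the peg.

```bash
cat >> h.py <<'E'
from scipy.spatial.transform import Rotation as Ro
def go(p,yaw_deg):
    """dp, yaw to TCP p; spoon-x heading yaw (jaw y normal to it)"""
    from plant import r
    s=r.get_state(); R=Ro.from_quat(s["eef_rot"]).as_matrix()
    t=np.radians(yaw_deg); h=np.array([np.cos(t),np.sin(t),0]); 
    hl=R.T@h; a=np.degrees(np.arctan2(hl[2],hl[1])) # angle of heading in tool y-z plane, from y to z
    dy=(a-90+90)%180-90
    print("t",round(s["clock"],2),"pos",s["tool_pos"].round(4),"R",R.round(3).tolist(),"dp",(R.T@(np.array(p)-s["tool_pos"])/.03).round(2),"yaw",round(dy/6,2),"F",s["contact_force"].round(1),"open",round(s["opening"],3))
E
python3 - <<'E'
from h import *
go([.532,-.18,.14],3.7)
# fit the peg axis
pts=[]
for nm in("top","scene"):
    p,d,c=load(nm+"0.npz");W=cloud(d,c)
    k=(d>0)&(W[...,2]>.24)&(W[...,2]<.277)&(abs(W[...,0]-.6)<.03)&(abs(W[...,1]-.4)<.03)
    q=W[k]; pts.append(q)
    m=q.mean(0);v=np.linalg.svd(q-m)[2][0];v*=np.sign(v[2]);print(nm,k.sum(),m.round(4),v.round(3),"elev",np.degrees(np.arcsin(v[2])).round(1),"yaw",np.degrees(np.arctan2(-v[1],-v[0])).round(1))
    b=W[(d>0)&(W[...,2]>.05)&(W[...,2]<.22)&(W[...,0]>.6)&(W[...,0]<.67)&(W[...,1]>.38)&(W[...,1]<.45)][:,:2]
    print("board dir",np.linalg.svd(b-b.mean(0))[2][0])
    t=W[(d>0)&(W[...,2]>.231)&(W[...,2]<.24)&(W[...,0]>.61)&(W[...,0]<.67)&(W[...,1]>.38)&(W[...,1]<.45)];print("top",len(t),t.mean(0))
E
```

```text
t 0.1 pos [0.2275 0.5815 0.238 ] R [[-0.0, 0.364, 0.931], [-0.002, 0.931, -0.364], [-1.0, -0.002, 0.0]] dp [  3.3  -19.94  18.7 ] yaw -4.18 F [ 0.3 -0.2 -0. ] open 1.001
top 29 [0.599  0.3994 0.2607] [-0.577 -0.2    0.792] elev 52.4 yaw 19.1
board dir [-0.55833819  0.82961344]
top 159 [0.63150535 0.4141677  0.23514027]
scene 74 [0.6031 0.4022 0.2581] [-0.479 -0.201  0.855] elev 58.7 yaw 22.8
board dir [ 0.00375004 -0.99999297]
top 117 [0.63467664 0.41423604 0.23500814]
```

carry_out(series=[{"dp":[0,-1.4,1.3],"yaw":-0.8,"jaw":1},{"dp":[0,-2.8,2.6],"yaw":-1.6,"jaw":1},{"dp":[0,-4.2,3.9],"yaw":-2.4,"jaw":1},{"dp":[0,-5.6,5.2],"yaw":-3.2,"jaw":1},{"dp":[0,-7,6.5],"yaw":-4.2,"jaw":1}])

```text
clock: 0.72
tool_pos: [0.3331, 0.313, 0.2382]
eef_rot: [-0.026, 0.707, 0.024, 0.706]
contact_force: [2.0, 0.0, 0.3]
opening: 0.998
```

```bash
python3 -c "
from h import *
go([.532,-.18,.16],3.7)"
```

```text
t 0.72 pos [0.3331 0.313  0.2382] R [[-0.0, -0.07, 0.998], [-0.002, 0.998, 0.07], [-1.0, -0.002, -0.001]] dp [  2.64 -16.86   5.46] yaw 0.06 F [2.  0.  0.3] open 0.998
```

carry_out(series=[{"dp":[0,-2,0.7],"yaw":0,"jaw":1},{"dp":[0,-4,1.4],"yaw":0,"jaw":1},{"dp":[0,-6,2.1],"yaw":0,"jaw":1},{"dp":[0,-8,2.7],"yaw":0,"jaw":1},{"dp":[0,-9.8,3.3],"yaw":0,"jaw":1}])

```text
clock: 1.35
tool_pos: [0.453, 0.0247, 0.2387]
eef_rot: [-0.026, 0.707, 0.024, 0.706]
contact_force: [0.8, 0.5, 0.3]
opening: 1.0
```

```bash
python3 -c "
from h import *
go([.532,-.18,.14],3.7)"
```

```text
t 1.35 pos [0.453  0.0247 0.2387] R [[-0.0, -0.07, 0.998], [-0.002, 0.998, 0.07], [-1.0, -0.002, -0.001]] dp [ 3.3  -6.99  2.15] yaw 0.06 F [0.8 0.5 0.3] open 1.0
```

carry_out(series=[{"dp":[0.6,-2,0.6],"yaw":0,"jaw":1},{"dp":[1.2,-3.8,1.2],"yaw":0,"jaw":1},{"dp":[2,-5.4,1.7],"yaw":0,"jaw":1},{"dp":[2.7,-7,2.15],"yaw":0,"jaw":1},{"dp":[3.3,-7,2.15],"yaw":0,"jaw":1}])

```text
clock: 1.98
tool_pos: [0.5321, -0.186, 0.1384]
eef_rot: [-0.024, 0.707, 0.021, 0.706]
contact_force: [-0.5, 0.1, 0.3]
opening: 0.998
```

```bash
cat >> h.py <<'E'
def wproj(P,c):
    q=np.asarray(P)@c["world_to_cam"][:3,:3].T+c["world_to_cam"][:3,3]
    rr=np.hypot(q[...,0],q[...,1]); th=np.arctan2(rr,q[...,2])
    return np.c_[c["cx"]+c["fx"]*th*q[...,0]/rr, c["cy"]+c["fy"]*th*q[...,1]/rr]
def wplane(u,v,z,c):
    a=(u-c["cx"])/c["fx"];b=(v-c["cy"])/c["fy"];th=np.hypot(a,b)
    k=np.array([np.sin(th)*a/th,np.sin(th)*b/th,np.cos(th)])
    T=np.linalg.inv(c["world_to_cam"]);k=T[:3,:3]@k
    return T[:3,3]+k*(z-T[2,3])/k[2]
E
python3 - <<'E'
from h import *; import cv2
from plant import vision
go([.532,-.18,.008],3.7)
c=vision.get_calibration("wrist"); p,d=vision.snapshot("wrist"); np.savez("w1.npz",p=p,d=d,c=c)
im=p[...,::-1].copy()
P=np.array([[.6247,-.1741,.0125],[.55,-.179,.0125],[.4856,-.1831,.0125],[.532,-.18,.0125]])
u=wproj(P,c);print(u.round(0).tolist(),c["fx"],c["cx"],c["cy"])
for a in u: cv2.circle(im,tuple(int(x) for x in a),2,(0,0,255),-1)
cv2.imwrite("pics/w1.png",cv2.resize(im,(768,576)))
E
```

```text
t 1.98 pos [ 0.5321 -0.186   0.1384] R [[-0.001, -0.063, 0.998], [-0.005, 0.998, 0.063], [-1.0, -0.005, -0.001]] dp [4.35 0.22 0.01] yaw -0.02 F [-0.5  0.1  0.3] open 0.998
[[262.0, 266.0], [263.0, 199.0], [263.0, 132.0], [263.0, 181.0]] 297.3186396354542 256.05237888203686 186.49620862333447
```

View pics/w1.png

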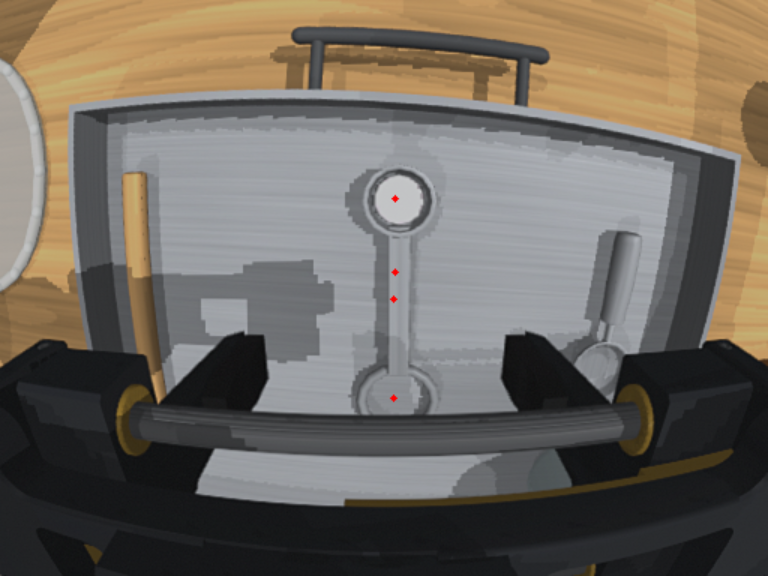

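The wrist view shows the gripper straddling the spoon handles. My projected points lie about 2 mm to the left (−y) of the bar's centre line, so the estimate is confirmed. The path down is free.

carry_out(series=[{"dp":[1.5,0.27,0],"yaw":0,"jaw":1},{"dp":[3,0.27,0],"yaw":0,"jaw":0.8},{"dp":[3.9,0.27,0],"yaw":0,"jaw":0.7},{"dp":[4.3,0.27,0],"yaw":0,"jaw":0.6},{"dp":[4.3,0.27,0],"yaw":0,"jaw":0.6}])

```text
clock: 2.65
tool_pos: [0.5293, -0.1744, 0.0076]
eef_rot: [-0.024, 0.709, 0.023, 0.705]
contact_force: [0.3, -0.8, 0.5]
opening: 0.602
```

carry_out(series=[{"dp":[0.03,0,0],"yaw":0,"jaw":0},{"dp":[0.03,0,0],"yaw":0,"jaw":0},{"dp":[0.03,0,0],"yaw":0,"jaw":0},{"dp":[0.03,0,0],"yaw":0,"jaw":0},{"dp":[0.03,0,0],"yaw":0,"jaw":0}], force=40)

```text
clock: 3.28
tool_pos: [0.5295, -0.1748, 0.007]
eef_rot: [-0.024, 0.708, 0.023, 0.705]
contact_force: [0.2, -0.2, 2.9]
opening: 0.155
```

Held: the opening is 13.6 mm. Lifting.

carry_out(series=[{"dp":[-0.7,0,0],"yaw":0,"jaw":0},{"dp":[-1.7,0,0],"yaw":0,"jaw":0},{"dp":[-3,0,0],"yaw":0,"jaw":0},{"dp":[-4.4,0,0],"yaw":0,"jaw":0},{"dp":[-5.8,0,0],"yaw":0,"jaw":0}])

```text
clock: 3.9
tool_pos: [0.5297, -0.1743, 0.182]
eef_rot: [-0.024, 0.709, 0.023, 0.705]
contact_force: [0.1, 0.3, -0.7]
opening: 0.154
```

carry_out(series=[{"dp":[-1.4,0,0],"yaw":0,"jaw":0},{"dp":[-2.8,0,0],"yaw":0,"jaw":0},{"dp":[-4.2,0,0],"yaw":0,"jaw":0},{"dp":[-5,0,0],"yaw":0,"jaw":0},{"dp":[-5,0,0],"yaw":0,"jaw":0}])

```text
clock: 4.53
tool_pos: [0.5312, -0.1741, 0.3332]
eef_rot: [-0.024, 0.708, 0.023, 0.706]
contact_force: [-0.4, 0.2, -1.6]
opening: 0.152
```

Run:
```python
from h import *; import cv2
from plant import vision
go([.45,.34,.335],21)
p,d=vision.snapshot("scene");c=vision.get_calibration("scene");np.savez("s1.npz",p=p,d=d,c=c)
q,_=vision.snapshot("wrist")
cv2.imwrite("pics/s1.png",cv2.hconcat([cv2.resize(p,(400,300)),cv2.resize(q,(400,300))])[...,::-1])
```

```text
t 4.53 pos [ 0.5312 -0.1741  0.3332] R [[-0.003, -0.066, 0.998], [-0.002, 0.998, 0.066], [-1.0, -0.002, -0.003]] dp [-0.09 17.28 -1.56] yaw -2.86 F [-0.4  0.2 -1.6] open 0.152
```

View pics/s1.png

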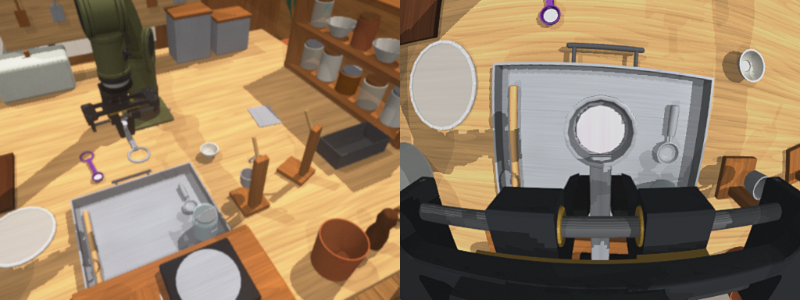

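The set is held about level, with the ring ahead of the gripper at scene-image (177,198). The drawer, jar and stands are undisturbed. Next I'll measure the ring relative to the tool.

```bash
cat >> h.py <<'E'
def ringfit(f,s,lo=.06,hi=.15,dz=.06):
    """spoon points ahead of the tool, in tool axes"""
    p,d,c=load(f);W=cloud(d,c); R=Ro.from_quat(s["eef_rot"]).as_matrix()
    L=(W-s["tool_pos"])@R
    k=(d>0)&(L[...,2]>lo)&(L[...,2]<hi)&(abs(L[...,1])<.045)&(abs(L[...,0])<dz)
    return L[k],k
E
python3 - <<'E'
from h import *
from plant import r
s=r.get_state()
q,k=ringfit("s1.npz",s)
print(len(q),q.min(0).round(4),q.max(0).round(4),q.mean(0).round(4))
n=np.linalg.svd(q-q.mean(0))[2][2];print("normal tool axes",n.round(3))
for a in np.arange(.06,.14,.01):
    m=(q[:,2]>=a)&(q[:,2]<a+.01)
    if m.any(): print(round(a,2),m.sum(),q[m].min(0).round(4),q[m].max(0).round(4))
E
```

```text
300 [-0.0175 -0.0293  0.0604] [-0.0012  0.029   0.1309] [-0.0116 -0.0005  0.0979]
normal tool axes [ 1.     0.002 -0.021]
0.06 21 [-0.0169 -0.0064  0.0604] [-0.0056  0.0062  0.0697]
0.07 69 [-0.0175 -0.0152  0.0704] [-0.0012  0.0167  0.08  ]
0.08 43 [-0.0133 -0.0249  0.0802] [-0.0073  0.0273  0.0899]
0.09 30 [-0.0135 -0.0285  0.0902] [-0.0081  0.0283  0.0999]
0.1 26 [-0.0148 -0.0293  0.1   ] [-0.008   0.029   0.1095]
0.11 32 [-0.0134 -0.0264  0.1101] [-0.0049  0.0269  0.119 ]
0.12 78 [-0.015  -0.0216  0.12  ] [-0.0069  0.0214  0.1295]
0.13 1 [-0.0112  0.0011  0.1309] [-0.0112  0.0011  0.1309]
```

```bash
python3 -c "
from h import *
go([.484,.356,.333],21)"
```

```text
t 4.62 pos [ 0.5296 -0.174   0.3307] R [[-0.008, -0.067, 0.998], [-0.001, 0.998, 0.067], [-1.0, -0.001, -0.008]] dp [-0.08 17.73 -0.34] yaw -2.86 F [ 0.8 -0.  -2.2] open 0.151
```

carry_out(series=[{"dp":[-0.08,1.3,-0.03],"yaw":-0.2,"jaw":0},{"dp":[-0.08,2.9,-0.06],"yaw":-0.5,"jaw":0},{"dp":[-0.08,4.7,-0.1],"yaw":-0.8,"jaw":0},{"dp":[-0.08,6.5,-0.15],"yaw":-1.1,"jaw":0},{"dp":[-0.08,8.3,-0.2],"yaw":-1.4,"jaw":0}])

```text
clock: 5.25
tool_pos: [0.5058, 0.0752, 0.3312]
eef_rot: [-0.076, 0.707, 0.075, 0.699]
contact_force: [0.5, -0.1, -0.8]
opening: 0.154
```

```bash
python3 -c "
from h import *
go([.484,.356,.333],21)"
```

```text
t 5.25 pos [0.5058 0.0752 0.3312] R [[-0.012, -0.213, 0.977], [-0.002, 0.977, 0.213], [-1.0, 0.001, -0.012]] dp [-0.07  9.3   1.28] yaw -1.45 F [ 0.5 -0.1 -0.8] open 0.154
```

carry_out(series=[{"dp":[-0.1,1.8,0.25],"yaw":-0.3,"jaw":0},{"dp":[-0.1,3.6,0.5],"yaw":-0.6,"jaw":0},{"dp":[-0.1,5.4,0.75],"yaw":-0.9,"jaw":0},{"dp":[-0.1,7,0.95],"yaw":-1.2,"jaw":0},{"dp":[-0.1,8.2,1.1],"yaw":-1.45,"jaw":0}])

```text
clock: 5.88
tool_pos: [0.4842, 0.3244, 0.3318]
eef_rot: [-0.13, 0.7, 0.13, 0.69]
contact_force: [0.0, -0.5, -0.9]
opening: 0.152
```

Run:
```python
from h import *; import cv2
from plant import vision,r
go([.484,.356,.333],21)
s=r.get_state()
c=vision.get_calibration("scene");p,d=vision.snapshot("scene");np.savez("s2.npz",p=p,d=d,c=c)
q,k=ringfit("s2.npz",s);print(len(q),q.min(0).round(4),q.max(0).round(4))
ct=vision.get_calibration("top");pt,dt=vision.snapshot("top");np.savez("t2.npz",p=pt,d=dt,c=ct)
R=Ro.from_quat(s["eef_rot"]).as_matrix();P=s["tool_pos"]+R@[-.009,0,.101];print("ring",P.round(4))
tip=np.array([.590,.397,.278]);ax=np.array([-.467,-.179,.866])
im=p[...,::-1].copy();it=pt[...,::-1].copy()
th=np.linspace(0,6.28,40);C=P+.026*np.c_[np.cos(th),np.sin(th),0*th]
out=[]
for I,cc in((im,c),(it,ct)):
    I=cv2.resize(I,None,fx=4,fy=4,interpolation=3)
    for X,col in((C,(0,0,255)),(np.array([tip,tip-.08*ax]),(0,255,0))):
        cv2.polylines(I,[((proj(X,cc)+.5)*4).astype(np.int32)],False,col,1)
    u=(proj(tip[None],cc)[0]*4).astype(int); x,y=max(u[0]-200,0),max(u[1]-230,0)
    out.append(I[y:y+400,x:x+400])
cv2.imwrite("pics/s2.png",cv2.hconcat([cv2.resize(o,(400,400)) for o in out]))
```

```text
t 5.88 pos [0.4842 0.3244 0.3318] R [[-0.015, -0.361, 0.932], [-0.003, 0.933, 0.361], [-1.0, 0.002, -0.015]] dp [-0.04  0.99  0.37] yaw 0.03 F [ 0.  -0.5 -0.9] open 0.152
221 [-0.014  -0.0303  0.0601] [0.0598 0.0356 0.1366]
ring [0.5785 0.3609 0.3393]
```

View pics/s2.png

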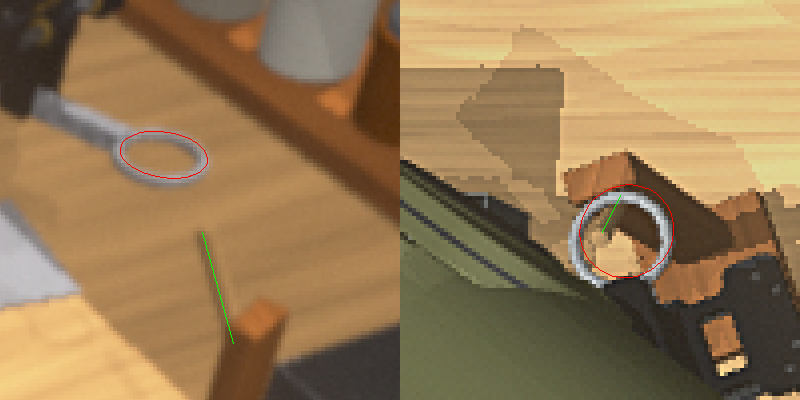

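Scene crop: the ring at crop (162,157) sits about 1 px from the model, above and beside the peg. The green peg model lies on the real peg. The top crop agrees to about 3 mm. Next I'll place the ring over the tip.

```bash
cat >> h.py <<'E'
TIP=np.array([.590,.397,.278]);AX=np.array([-.467,-.179,.866])
def goring(down,yaw=21,extra=(0,0,0)):
    t=np.radians(yaw);P=TIP-down*AX+np.array(extra)-.101*np.array([np.cos(t),np.sin(t),0])-[0,0,.0085]
    print("tcp",P.round(4));go(P,yaw)
E
python3 -c "
from h import *
goring(-.025);goring(0);goring(.03)"
```

```text
tcp [0.484  0.3563 0.2912]
t 5.97 pos [0.4828 0.3274 0.332 ] R [[-0.016, -0.365, 0.931], [0.0, 0.931, 0.365], [-1.0, 0.006, -0.015]] dp [1.36 0.88 0.41] yaw 0.07 F [-0.1 -1.1 -1.5] open 0.152
tcp [0.4957 0.3608 0.2695]
t 5.97 pos [0.4828 0.3274 0.332 ] R [[-0.016, -0.365, 0.931], [0.0, 0.931, 0.365], [-1.0, 0.006, -0.015]] dp [2.08 0.87 0.84] yaw 0.07 F [-0.1 -1.1 -1.5] open 0.152
tcp [0.5097 0.3662 0.2435]
t 5.97 pos [0.4828 0.3274 0.332 ] R [[-0.016, -0.365, 0.931], [0.0, 0.931, 0.365], [-1.0, 0.006, -0.015]] dp [2.93 0.86 1.35] yaw 0.07 F [-0.1 -1.1 -1.5] open 0.152
```

carry_out(series=[{"dp":[0,0.5,0.2],"yaw":0,"jaw":0},{"dp":[0.2,0.88,0.41],"yaw":0,"jaw":0},{"dp":[0.9,0.88,0.41],"yaw":0,"jaw":0},{"dp":[1.2,0.88,0.41],"yaw":0,"jaw":0},{"dp":[1.2,0.88,0.41],"yaw":0,"jaw":0}])

```text
clock: 6.6
tool_pos: [0.4841, 0.3557, 0.2951]
eef_rot: [-0.131, 0.701, 0.132, 0.689]
contact_force: [-0.2, 0.6, -0.4]
opening: 0.152
```

```bash
cat > look.py <<'E'
import sys,cv2
from h import *
from plant import vision,r
n=sys.argv[1]
s=r.get_state();R=Ro.from_quat(s["eef_rot"]).as_matrix();P=s["tool_pos"]+R@[-.009,0,.101];print("ring",P.round(4),"along peg below tip",((TIP-P)@AX).round(4),"off",((P-TIP)-((P-TIP)@AX)*AX).round(4))
th=np.linspace(0,6.28,40);C=P+R@(.026*np.c_[0*th,np.cos(th),np.sin(th)]).T.reshape(3,-1) if 0 else P+(.026*np.c_[0*th,np.cos(th),np.sin(th)])@R.T
out=[]
for nm in("scene","top"):
    c=vision.get_calibration(nm);p,d=vision.snapshot(nm);np.savez(n+nm+".npz",p=p,d=d,c=c)
    I=cv2.resize(p[...,::-1],None,fx=4,fy=4,interpolation=3)
    for X,col in((C,(0,0,255)),(np.array([TIP,TIP-.08*AX]),(0,255,0))):
        cv2.polylines(I,[((proj(X,c)+.5)*4).astype(np.int32)],False,col,1)
    u=(proj(TIP[None],c)[0]*4).astype(int); out.append(I[u[1]-170:u[1]+230,u[0]-200:u[0]+200])
cv2.imwrite(f"pics/{n}.png",cv2.hconcat(out))
E
python3 look.py k3; python3 -c "
from h import *
goring(.03)"
```

```text
ring [0.5782 0.3926 0.3025] along peg below tip -0.0275 off [0.0011 0.0005 0.0007]
tcp [0.5097 0.3662 0.2435]
t 6.7 pos [0.4844 0.3565 0.2964] R [[-0.015, -0.365, 0.931], [0.001, 0.931, 0.365], [-1.0, 0.006, -0.014]] dp [ 1.75 -0.02  0.93] yaw 0.07 F [ 0.2 -0.4 -0.7] open 0.154
```

View pics/k3.png

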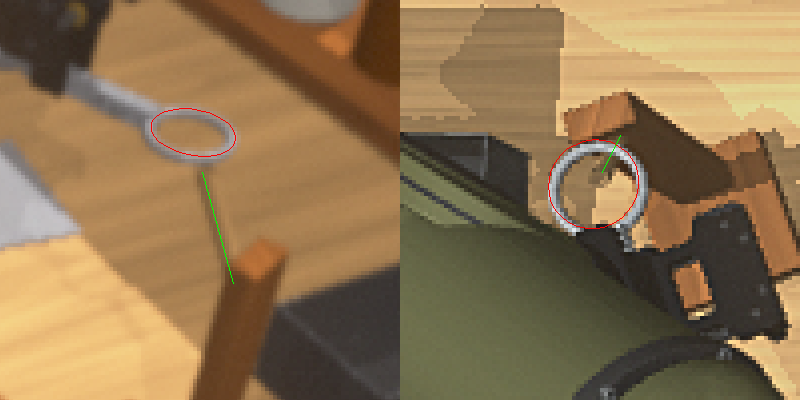

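The ring is centred on the peg axis, 27 mm above the tip; model and images agree to about 2 mm. In the top crop the peg tip shows inside the ring at (603,172). Now I'll slide it along the peg.

carry_out(series=[{"dp":[0.35,0,0.19],"yaw":0,"jaw":0},{"dp":[0.7,0,0.38],"yaw":0,"jaw":0},{"dp":[1.05,0,0.56],"yaw":0,"jaw":0},{"dp":[1.4,0,0.75],"yaw":0,"jaw":0},{"dp":[1.7,0,0.9],"yaw":0,"jaw":0}])

```text
clock: 7.32
tool_pos: [0.5091, 0.3664, 0.244]
eef_rot: [-0.13, 0.7, 0.132, 0.689]
contact_force: [0.7, 0.4, -1.3]
opening: 0.154
```

```bash
python3 look.py k4; python3 -c "
from h import *
goring(.06)"
```

```text
ring [0.6032 0.4032 0.2515] along peg below tip 0.0302 off [-0.0009  0.0008 -0.0003]
tcp [0.5237 0.3715 0.2175]
t 7.42 pos [0.5088 0.3659 0.2436] R [[-0.017, -0.365, 0.931], [-0.001, 0.931, 0.365], [-1.0, 0.005, -0.016]] dp [ 0.86 -0.01  0.55] yaw 0.06 F [-0.1  0.  -1.8] open 0.155
```

View pics/k4.png

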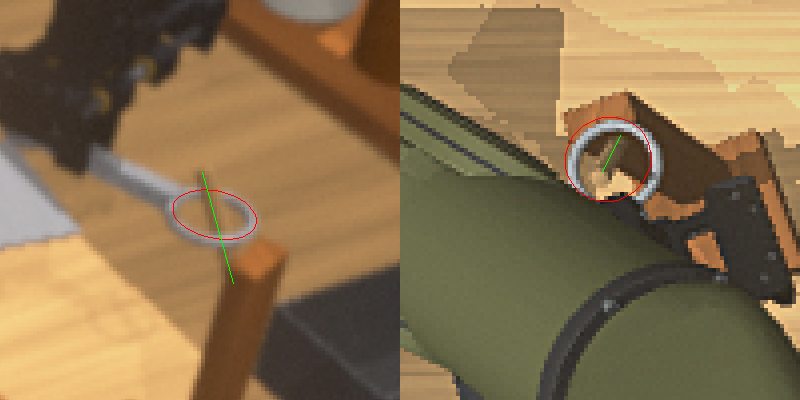

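The ring surrounds the peg, 30 mm past the tip, with no contact force. I'll ease the grip and lower further, so the board's top edge tilts the ring up to face along the peg.

carry_out(series=[{"dp":[0,0,0],"yaw":0,"jaw":0},{"dp":[0.3,0,0.15],"yaw":0,"jaw":0},{"dp":[0.5,0,0.25],"yaw":0,"jaw":0},{"dp":[0.75,0,0.4],"yaw":0,"jaw":0},{"dp":[1,0,0.5],"yaw":0,"jaw":0}], force=5)

```text
clock: 8.05
tool_pos: [0.5226, 0.3714, 0.2128]
eef_rot: [-0.13, 0.701, 0.132, 0.689]
contact_force: [-1.2, -0.3, -0.5]
opening: 0.16
```

```bash
python3 look.py k5; python3 -c "
from h import *
go([.534,.376,.175],21)"
```

```text
ring [0.6168 0.4083 0.2202] along peg below tip 0.0646 off [-0.0034 -0.0003 -0.0019]
t 8.15 pos [0.5223 0.3711 0.2122] R [[-0.018, -0.364, 0.931], [-0.002, 0.931, 0.364], [-1.0, 0.005, -0.017]] dp [1.23 0.   0.44] yaw 0.06 F [-0.3  0.1 -0.8] open 0.159
```

View pics/k5.png

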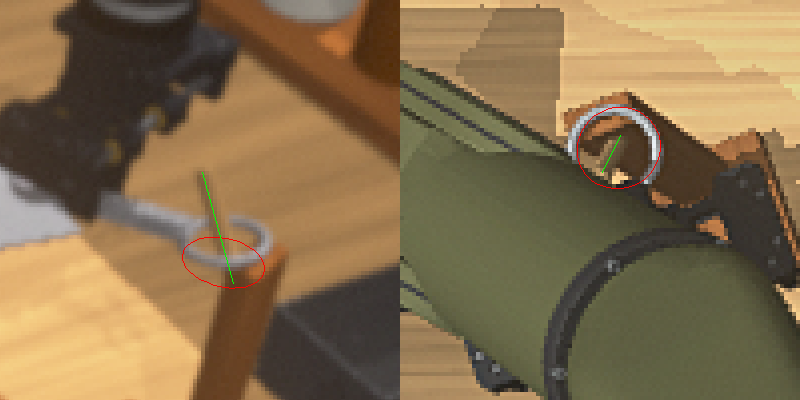

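The ring is now tilting as wanted. In the scene crop the far side at (268,245) rides on the board's top edge, and the peg passes through. Lowering a bit more to deepen it.

carry_out(series=[{"dp":[0.25,0,0.05],"yaw":0,"jaw":0},{"dp":[0.5,0,0.1],"yaw":0,"jaw":0},{"dp":[0.75,0,0.15],"yaw":0,"jaw":0},{"dp":[1,0,0.2],"yaw":0,"jaw":0},{"dp":[1.1,0,0.2],"yaw":0,"jaw":0}])

```text
clock: 8.78
tool_pos: [0.5271, 0.373, 0.1783]
eef_rot: [-0.131, 0.701, 0.132, 0.688]
contact_force: [-0.2, 0.0, -0.6]
opening: 0.155
```

```bash
python3 look.py k6; python3 -c "
from h import *
go([.534,.376,.175],21)"
```

```text
ring [0.6213 0.4098 0.1855] along peg below tip 0.0971 off [-0.014  -0.0045 -0.0085]
t 8.88 pos [0.527  0.373  0.1786] R [[-0.019, -0.364, 0.931], [-0.002, 0.931, 0.364], [-1.0, 0.005, -0.018]] dp [0.11 0.01 0.26] yaw 0.06 F [ 0.1  0.7 -0.7] open 0.154
```

View pics/k6.png

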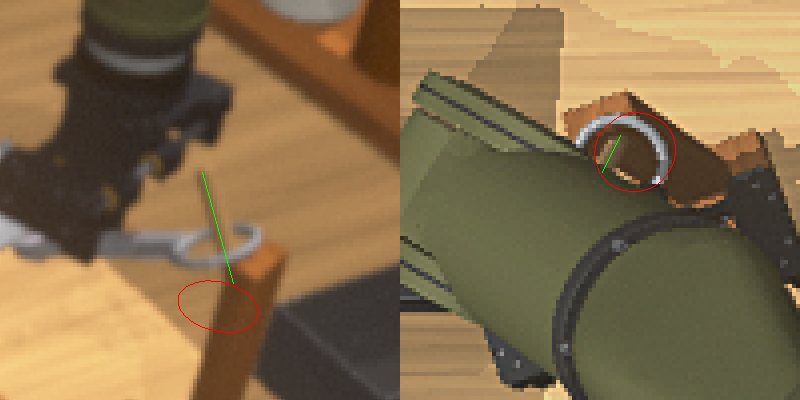

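The ring now lies across the peg, about 45 mm down, facing along it, and contact forces are below 1 N. Letting go.

carry_out(series=[{"dp":[0,0,0],"yaw":0,"jaw":0.3},{"dp":[0,0,0],"yaw":0,"jaw":0.7},{"dp":[0,0,0],"yaw":0,"jaw":1},{"dp":[0,0,0],"yaw":0,"jaw":1},{"dp":[0,0,0],"yaw":0,"jaw":1}])

```text
clock: 9.5
tool_pos: [0.527, 0.373, 0.1786]
eef_rot: [-0.131, 0.701, 0.132, 0.688]
contact_force: [-0.4, 0.9, -0.2]
opening: 0.696
```

```bash
python3 look.py k7; python3 -c "
from h import *
go([.43,.33,.25],21)"
```

```text
ring [0.6212 0.4098 0.1858] along peg below tip 0.0967 off [-0.014  -0.0045 -0.0085]
t 9.6 pos [0.527  0.373  0.1786] R [[-0.019, -0.364, 0.931], [-0.002, 0.931, 0.364], [-1.0, 0.005, -0.018]] dp [-2.32 -0.14 -3.58] yaw 0.06 F [0.1 0.4 0.2] open 0.793
```

View pics/k7.png

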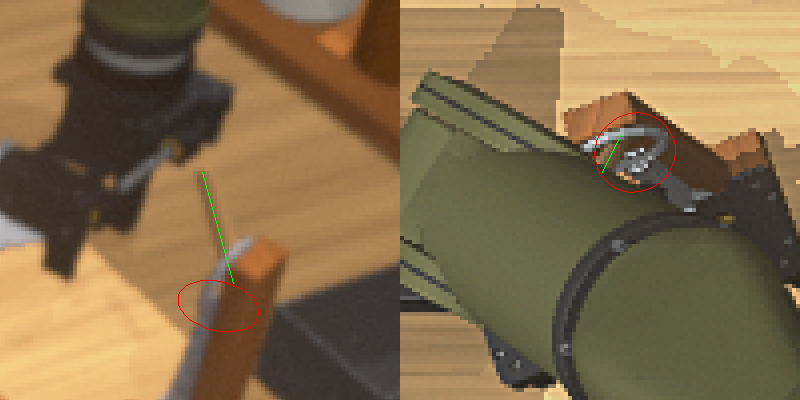

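The spoons slid to the peg's root and hang against the board: the ring top is at scene crop (245,245) and the handle runs down at (200,350). Retreating.

carry_out(series=[{"dp":[0,0,-0.7],"yaw":0,"jaw":1},{"dp":[0,0,-1.6],"yaw":0,"jaw":1},{"dp":[-0.6,0,-2.5],"yaw":0,"jaw":1},{"dp":[-1.4,0,-3.2],"yaw":0,"jaw":1},{"dp":[-2.3,-0.1,-3.5],"yaw":0,"jaw":1}])

```text
clock: 10.22
tool_pos: [0.4301, 0.3317, 0.2501]
eef_rot: [-0.132, 0.702, 0.132, 0.688]
contact_force: [0.2, 0.2, 0.0]
opening: 1.0
```

carry_out(series=[{"dp":[-0.5,-1.5,0],"yaw":0,"jaw":1},{"dp":[-1,-3,0],"yaw":0,"jaw":1},{"dp":[-1.5,-4.5,0],"yaw":0,"jaw":1},{"dp":[-1.5,-5.5,0],"yaw":0,"jaw":1},{"dp":[-1.5,-5.5,0],"yaw":0,"jaw":1}])

```text
clock: 10.85
tool_pos: [0.4924, 0.1755, 0.2944]
eef_rot: [-0.13, 0.702, 0.129, 0.688]
contact_force: [0.1, 0.9, 0.5]
opening: 0.998
```

Run:
```python
import cv2,numpy as np
from plant import vision,r
p,d=vision.snapshot("scene");t,_=vision.snapshot("top")
print(r.get_state()["clock"],r.get_state()["contact_force"].round(1))
a=cv2.resize(p[130:300,220:420],(400,340),interpolation=3)
b=cv2.resize(t[90:220,90:310],(400,236),interpolation=3);b=cv2.copyMakeBorder(b,0,104,0,0,0)
cv2.imwrite("pics/end.png",cv2.hconcat([a,b])[...,::-1])
```

```text
10.95 [0.3 0.5 0.1]
```

View pics/end.png

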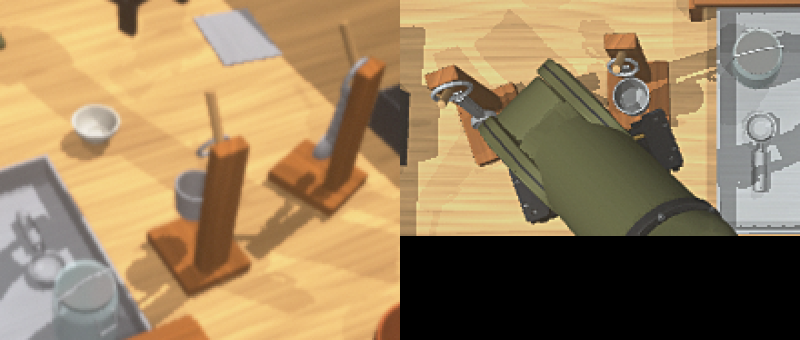

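The end picture shows the spoons hanging on the empty peg with the ring around it at crop (355,70). The cup is still on its own peg, the jar stands at (85,290), and the robot is clear. Handing in.

```bash
python3 -c "
from plant import r
print(r.finish_job())"
```

```text
the job is handed in; nothing more can be done
None
```

The measuring spoons now hang by their ring at the root of the empty peg, and I handed the job in at about 11 s of the 54 s. No verdict was reported.

- **Grasp:** I gripped the handles about 20 mm behind their middle, so the gripper would stay clear of the peg, and lifted the set level out of the drawer.
- **Tilt:** The arm's moves allow no tilt, so I slipped the ring over the tip level, 30° off the peg's line. The tilt came only after that. With the grip eased to 5 N, lowering the ring onto the board's top edge turned it to face roughly along the peg, about 45 mm down.
- **Release:** When I let go, the ring slid down to the root and the spoons settled against the board.
- **Last checks:** The final pictures show the spoons hanging by themselves, the cup still on its own peg and the jar standing. The arm was clear, with contact force within noise (under 1 N).
- **Disagreements:** My model and the camera images differed by 2–4 mm on the way, which was within the ring's clearance.

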